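# Clear the carving board with a scraper block

## Robot

A 7-joint arm with a two-finger parallel gripper is mounted at the origin on the work surface. World frame = base frame: x ahead of the robot, y to its left, z up, the work surface at z = 0. Lengths are in mm, angles in rad, forces in N, time in s.
With the tool pointing down it reaches from about 400 to 875 mm from the base axis. Payload 4.4 kg.
Tool frame: the origin (TCP) lies midway between the tips of the shut fingers; the grasp point (between the pads) lies 19 mm behind it; z points along the fingers, y is the line along which they close (so a half turn about z gives the same grasp; the last joint's range is limited). The gripper opens to 85 mm and grips with 20 to 120 N. Pads are 22 mm wide; open, the fingers measure 114 mm over their backs; the gripper's body (76 mm by 85 mm) begins 54 mm behind the grasp point. The pads swing forward as they close: fully open they stand 13 mm farther back than shut.
Start: joints at [1.22, 0.628, 0.038, 1.517, -0.027, 0.996, -0.02], TCP at [182.656, -623.823, 207.813] pointing down, gripper open.
Joint ranges: [-3.06, 3.06], [-0.37, 2.12], [-1.25, 1.32], [0.18, 2.47], [-1.1, 4.24], [0.23, 1.98], [-2.94, 2.94]. Speed limits (rad/s): [2.57, 2.57, 3.14, 3.14, 3.14, 3.14, 3.14].

## Interface

Orientations are given as [roll, pitch, yaw] about the fixed x, y, z axes, in that order (R = Rz(yaw) Ry(pitch) Rx(roll)).
In Python, from cell import read_state, get_image, finish_job gives the robot as it stands.
- The arm moves only by the tool send_rows, never from a script. Its argument "series" is a list of rows, each an object of numbers: "ax", "ay", "az": the turn, a rotation vector about the tool's x, y, z in rad; "dx", "dy", "dz": the shift along the tool's x, y, z in cm; "hand": the closure, from 0 (fully open) to 1 (shut). In form: [{"ax": .., "ay": .., "az": .., "dx": .., "dy": .., "dz": .., "hand": ..}, ...]. A call has 1 to 10 rows; each row is the pose to reach, as a shift and turn from the pose commanded when the call began, along the tool's axes at that moment; what a row does not reach only later rows make up. A row lasts 1/10 s, in which the tool goes at most 50 mm and 8.59 degrees, less where a joint would pass 70% of its speed; a pose out of reach is approached as far as the arm can. A call with a gripper value outside its range is refused whole. The fingers move at their own pace and stop on an object; the grip force is fixed at half the most. Time passes only in rows, so rows that repeat a pose let the fingers close. It gives the time, the measured TCP pose, the force, the opening and the grip force at its end, in the units of the state.
- read_state(): the state, without advancing time (a new reading comes with each control period).
- get_image(name): name is "scene" or "top"; returns a dict with "pixels" (480x640x3 uint8, red, green, blue), "mtx" (3x3 intrinsics, pixels), "R" (3x3) and "t" (3): a world point X has camera coordinates R X + t. Camera axes: x right, y down, z forward; pixel columns grow to the right and rows downward; lengths in mm; the calibration is good to about 2 mm. A picture is of the moment at which its call begins. There is no depth.
- finish_job(): hands the job in; it is judged then, once.
The state is a dict: "clock": time; "qpos": joint angles; "qd": joint speeds; "tau": joint torques, N m; "eef_pos": TCP position; "tool_rot": TCP orientation; "force": force on the tool from outside, world axes, zero at the start; "torque": the same for the moment, N m; "width": finger opening in mm; "gripper_force": force on a finger pad.
Only numpy, scipy, OpenCV 4.12 (cv2) and the standard library are available. Lean on these libraries where they do the work, as an engineer would, in place of code of your own. Each camera call takes 0.05 s, during which the arm holds its last target. There are 200 camera calls.

## Task

Clear up the green carving board: lay the carving knife in the dark tool tray, and use the scraper block to push all the wood chips off the board into the plywood chip tray. Tilt the scraper so that its alloy edge is what touches, set it down on the board behind the chips at the end away from the chip tray, and keep it bearing lightly on the board (with about a kilogram behind it), down through the worn hollow in the middle and up again, all the way to the tray; do not push the chips with the gripper. Afterwards lay the scraper flat on the bench about where it was, and do not disturb the chisel, the block plane or the pencil.

Things in the scene. Friction and masses are not known exactly. Their poses are not given: they have to be found in the camera images.
- board: Fixed wooden carving board with a green top, 250 mm (its x) by 320 mm (its y). The top is 45 mm above the bench at both ends (y beyond 80 mm either way), but use has worn a shallow hollow, several mm deep with gentle slopes, right across its width in the middle. Origin: centre of its underside, on the bench; z up. The chip tray is at its +y end; its -y end is open.
- chip_tray: Fixed, open, pale plywood tray for waste, 270 mm (its x) by 140 mm (its y) by 30 mm high, walls and floor 5 mm thick, standing on the bench 2 mm from the board's +y end and parallel to it, so its rim is 15 mm below the board's top. Origin: centre of its underside.
- tool_tray: Fixed, open, dark wooden tray for tools, 250 mm (its x) by 130 mm (its y) by 25 mm high, walls and floor 5 mm thick, standing on the bench. It may be on the left or the right of the board. Origin: centre of its underside.
- scraper: Scraper block, 0.2 to 0.4 kg, lying flat on the bench, on the other side of the board from the tool tray: flat alloy blade 180 mm (x) by 92 mm (y: -17 to +75) by 4 mm, under a wooden grip block 110 mm (x) by 34 mm (y: -17 to +17), whose top is 46 mm above the underside. Origin: on the underside, below the block's centre; z up. Grip the block across its 34 mm, firmly (80 N or more).
- scraper_edge (a point): Middle of the scraper's straight 180 mm working edge, on its underside: at x = 0, y = 75 mm, z = 0 of the scraper.
- knife: Carving knife, about 80 g, 195 mm long, lying in the hollow of the board, roughly along the board's x or a little askew: flat-sided wooden handle 120 mm long (along x), 26 mm wide (y), 20 mm high (z), steel blade from the +x end. Origin: middle of the handle, on its underside; x points to the blade's tip. It balances on the handle.
- chip0: Pale split maple chip lying on the board, about 85 mm long (its x), 26 mm wide and 9 mm high, slightly arched, about 12 g. Origin: its middle, at the level of its underside.
- chip1: Pale split maple chip lying on the board, about 75 mm long (its x), 30 mm wide and 9 mm high, slightly arched, about 12 g. Origin: its middle, at the level of its underside.
- chip2: Pale split maple chip lying on the board, about 70 mm long (its x), 28 mm wide and 9 mm high, slightly arched, about 12 g. Origin: its middle, at the level of its underside.
- chip3: Pale split maple chip lying on the board, about 75 mm long (its x), 24 mm wide and 9 mm high, slightly arched, about 12 g. Origin: its middle, at the level of its underside.
- chip4: Pale split maple chip lying on the board, about 62 mm long (its x), 26 mm wide and 9 mm high, slightly arched, about 12 g. Origin: its middle, at the level of its underside.
- chisel: Bystander: red-handled chisel, 230 mm long, on the bench beyond the board. Origin: near its middle, on the underside.
- plane: Bystander: small metal block plane, 150 by 50 by 45 mm, on the bench beyond the board. Origin: centre of its underside.
- pencil: Bystander: flat red pencil, 165 mm long, 8 mm high, on the bench beyond the board. Origin: near its middle, on the underside.
Mind the look-alikes: they are no part of the job. What is shaped like the chip1 but orange or purple is not meant.

How it is judged:
By the outcome, as a careful person would: the job done as asked, in the order asked, and still so for the second after the job is handed in, with the robot touching nothing.
It also fails if it takes over 72 s, if anything falls off the work surface, if the arm or the gripper's body presses on something with over 40 N, if the wrist force passes 120 N, or if a joint passes its speed limit or range.

## Working session

There is one attempt and no reset: what is moved stays moved. The work goes in short steps, Python scripts to look and compute and a tool call to move; the robot and the scene stay as the last step left them, time stands still between calls to the robot, and variables do not carry over. Pictures are saved under pics/ and viewed, at most 10 in all, crops included, and the job is handed in when it is done.

Besides the shell and the picture viewer there is one more tool, called after "Emit:" as name([rows], argument=value, ...), one row to a line, values as JSON. send_rows: Moves the arm, as the interface text tells. Its arguments: {"type":"object","properties":{"series":{"type":"array","items":{"type":"object","properties":{"ax":{"type":"number"},"ay":{"type":"number"},"az":{"type":"number"},"dx":{"type":"number"},"dy":{"type":"number"},"dz":{"type":"number"},"hand":{"type":"number"}}}}},"required":["series"]}

```bash
mkdir -p pics; ls; python3 - <<'E'
from cell import read_state,get_image
import cv2,numpy as np
print(read_state())
for n in ("scene","top"):
    g=get_image(n); cv2.imwrite(f"pics/{n}0.png",g["pixels"][...,::-1]); np.savez(f"{n}0.npz",**g)
    print(n,g["mtx"],g["R"],g["t"])
E
```

```text
pics
{'clock': 0.0, 'qpos': array([ 1.22019612,  0.62935012,  0.03840274,  1.51839141, -0.02701148,
        0.99627151, -0.02000759]), 'qd': array([ 0.00054489,  0.00268085,  0.0007033 ,  0.00216991, -0.00053868,
        0.0009176 , -0.00024897]), 'tau': array([ 9.71547706e-05, -5.63389850e+01,  1.22619320e+00, -1.93437320e+01,
        1.10015788e-02,  1.04778731e-02,  1.80682298e-05]), 'eef_pos': array([ 182.49088507, -623.15350048,  206.87832503]), 'tool_rot': array([-3.13968875e+00, -6.94960474e-06,  2.84817555e-01]), 'force': array([0.31178506, 0.30392358, 0.913044  ]), 'torque': array([ 0.03248102, -0.02236986,  0.00455746]), 'gripper_force': 0.0, 'width': 85.22673670036545}
scene [[530.20155306   0.         324.20021276]
 [  0.         530.20155306 235.26996162]
 [  0.           0.           1.        ]] [[-0.77654751  0.6300398   0.0048806 ]
 [ 0.40625123  0.5066107  -0.76046403]
 [-0.48159517 -0.58855369 -0.64936172]] [ 376.88557645 -182.20916838 1512.33662771]
top [[508.37813847   0.         316.92536589]
 [  0.         508.37813847 232.05494359]
 [  0.           0.           1.        ]] [[ 0.00266078 -0.99996361  0.00810543]
 [-0.99814665 -0.00314856 -0.060773  ]
 [ 0.06079631 -0.00792871 -0.9981187 ]] [  33.15217742  550.09622505 1192.84803129]
```

View pics/scene0.png

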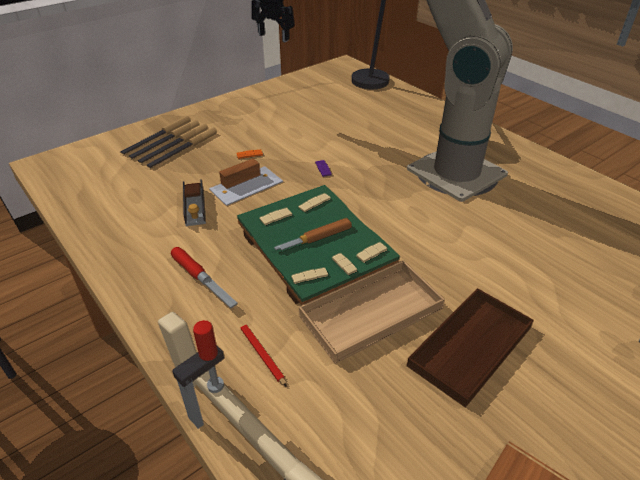

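View pics/top0.png

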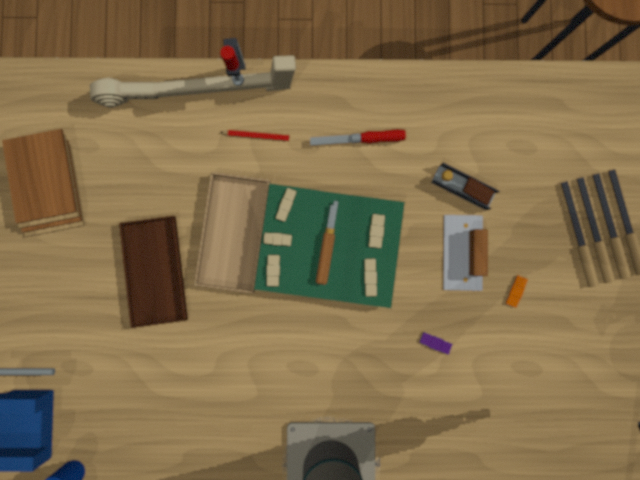

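The scene view shows the board with three chips at the tray end and two at the far end, with the knife in the middle. In the top view (up is +x, left is +y):
- board about (256..404, 183..307)
- chip tray on its left
- tool tray (120..187, 217..327)
- scraper (443..488, 214..291), with its blade toward the board
- knife (320..337, 202..284)

Next I'll measure these.

```bash
cat > h.py <<'E'
import cv2,numpy as np
from scipy.spatial.transform import Rotation as Ro
def ray(g,uv,z):
    uv=np.atleast_2d(np.float64(uv)); K,R,t=g["mtx"],g["R"],g["t"]
    d=np.c_[(uv-K[:2,2])/K[[0,1],[0,1]],np.ones(len(uv))]@R; c=-R.T@t
    return (c+d*((z-c[2])/d[:,2])[:,None])[:,:2]
def blobs(g,lo,hi,roi,z,amin=30):
    hsv=cv2.cvtColor(np.ascontiguousarray(g["pixels"]),cv2.COLOR_RGB2HSV)
    m=cv2.inRange(hsv,lo,hi); k=np.zeros_like(m); x0,y0,x1,y1=roi; k[y0:y1,x0:x1]=255; m&=k
    m=cv2.morphologyEx(m,cv2.MORPH_OPEN,np.ones((2,2)))
    out=[]
    for c in cv2.findContours(m,cv2.RETR_EXTERNAL,cv2.CHAIN_APPROX_NONE)[0]:
        if cv2.contourArea(c)<amin: continue
        w=ray(g,c[:,0]+0.0,z).astype(np.float32); out.append((w,cv2.minAreaRect(w)))
    return out
def show(name,bl):
    for w,r in bl: print(name,np.round(r[0]),np.round(r[1]),round(r[2],1),"min",w.min(0).round(),"max",w.max(0).round())
E
python3 - <<'E'
from h import *
g=dict(np.load("top0.npz"))
hsv=cv2.cvtColor(g["pixels"],cv2.COLOR_RGB2HSV)
for n,(u,v) in dict(board=(345,275),knifeh=(325,265),kblade=(333,213),chip=(377,232),scrblk=(480,252),scrbl=(455,250),ttray=(150,270),ctray=(235,240),bench=(420,250)).items(): print(n,hsv[v,u])
B=blobs(g,(60,80,20),(95,255,255),(240,170,420,320),45,500); show("board",B)
b=max(B,key=lambda q:len(q[0]))[0]; print(cv2.boxPoints(cv2.minAreaRect(b)).round())
show("chip",blobs(g,(12,20,140),(35,140,255),(262,184,402,304),52))
show("knife",blobs(g,(5,120,40),(22,255,255),(310,190,350,292),58))
show("kblade",blobs(g,(90,0,90),(130,90,255),(320,195,345,235),45,10))
show("scrblk",blobs(g,(0,110,30),(14,255,255),(465,220,495,285),46,100))
show("scrbl",blobs(g,(95,10,90),(135,90,255),(438,205,495,297),4,100))
show("ttray",blobs(g,(0,60,0),(20,255,90),(110,205,195,335),25,500))
E
```

```text
board [ 75 127  86]
knifeh [ 14 159 133]
kblade [ 80  12 133]
chip [ 22  74 173]
scrblk [ 15 163 122]
scrbl [108  11 120]
ttray [ 11 165  65]
ctray [ 18  97 153]
bench [ 19 108 156]
board [516.   4.] [315. 244.] 82.3 min [ 376. -166.] max [656. 175.]
[[ 373. -136.]
 [ 616. -168.]
 [ 658.  144.]
 [ 416.  177.]]
chip [387. 115.] [ 9. 87.] 0.1 min [383.  71.] max [392. 158.]
chip [443. -90.] [23. 83.] 89.8 min [ 401. -101.] max [484. -78.]
chip [457. 135.] [66. 25.] 0.4 min [424. 122.] max [490. 147.]
chip [ 449. -152.] [ 18. 131.] 89.6 min [ 383. -161.] max [ 514. -142.]
chip [529. 124.] [23. 58.] 0.2 min [518.  95.] max [541. 152.]
chip [ 550. -105.] [27. 73.] 84.9 min [ 514. -120.] max [586. -90.]
chip [610. 105.] [22. 73.] 68.6 min [576.  86.] max [645. 125.]
chip [640. -45.] [ 35. 235.] 0.2 min [ 623. -163.] max [658.  72.]
knife [490.  14.] [ 25. 127.] 80.6 min [429.  -4.] max [552.  35.]
scrblk [ 503. -341.] [37. 65.] 89.1 min [ 471. -360.] max [ 536. -322.]
scrbl [ 502. -302.] [ 48. 168.] 89.3 min [ 418. -327.] max [ 586. -277.]
ttray [455. 417.] [247. 136.] 8.0 min [324. 335.] max [584. 499.]
```

```bash
cat > plan.py <<'E'
import json,sys,numpy as np
from scipy.spatial.transform import Rotation as Ro
# usage: plan.py "x y z roll pitch yaw" ...  rel. to cmd.json; last target becomes the commanded pose
f="cmd.json"
try: c=json.load(open(f))
except Exception: c=dict(p=[182.656,-623.823,207.813],e=[np.pi,0,.2848])
R0=Ro.from_euler("xyz",c["e"]); p0=np.array(c["p"])
for s in sys.argv[1:]:
    v=np.array(s.split(),float); d=R0.inv().apply(v[:3]-p0)/10; a=(R0.inv()*Ro.from_euler("xyz",v[3:])).as_rotvec()
    d=d.round(2); a=a.round(3); print(dict(zip("ax ay az dx dy dz".split(),[*map(float,a),*map(float,d)])))
c=dict(p=(p0+R0.apply(d*10)).tolist(),e=(R0*Ro.from_rotvec(a)).as_euler("xyz").tolist()); json.dump(c,open(f,"w"))
E
P=3.14159265; python3 plan.py "490 14 130 $P 0 -0.164"; python3 plan.py "489 14 43 $P 0 -0.164";cat cmd.json
```

```text
{'ax': -0.0, 'ay': -0.0, 'az': 0.449, 'dx': 47.42, 'dy': -52.58, 'dz': 7.78}
{'ax': -0.0, 'ay': 0.0, 'az': -0.0, 'dx': -0.1, 'dy': 0.02, 'dz': 8.7}
{"p": [489.0033025752093, 13.996653075561603, 43.01299999999992], "e": [3.141592653589793, 0.0, -0.16420000000000012]}
```

Emit:
send_rows([
  {"dx":23.7,"dy":-26.3,"dz":3.9,"hand":0.4},
  {"dx":23.7,"dy":-26.3,"dz":3.9,"hand":0.4},
  {"dx":23.7,"dy":-26.3,"dz":3.9,"hand":0.4},
  {"dx":23.7,"dy":-26.3,"dz":3.9,"hand":0.4},
  {"dx":23.7,"dy":-26.3,"dz":3.9,"hand":0.4},
  {"dx":23.7,"dy":-26.3,"dz":3.9,"hand":0.4},
  {"dx":23.7,"dy":-26.3,"dz":3.9,"hand":0.4},
  {"dx":23.7,"dy":-26.3,"dz":3.9,"hand":0.4},
])

```text
invalid input at $.series[0]: expected keys ax, ay, az, dx, dy, dz, hand
```

Emit:
send_rows([
  {"az":0.449,"dx":23.72,"dy":-26.28,"dz":3.88,"hand":0.4},
  {"az":0.449,"dx":23.72,"dy":-26.28,"dz":3.88,"hand":0.4},
  {"az":0.449,"dx":23.72,"dy":-26.28,"dz":3.88,"hand":0.4},
  {"az":0.449,"dx":23.72,"dy":-26.28,"dz":3.88,"hand":0.4},
  {"az":0.449,"dx":23.72,"dy":-26.28,"dz":3.88,"hand":0.4},
  {"az":0.449,"dx":23.72,"dy":-26.28,"dz":3.88,"hand":0.4},
  {"az":0.449,"dx":23.72,"dy":-26.28,"dz":3.88,"hand":0.4},
  {"az":0.449,"dx":23.72,"dy":-26.28,"dz":3.88,"hand":0.4},
  {"az":0.449,"dx":23.72,"dy":-26.28,"dz":3.88,"hand":0.4},
])

```text
invalid input at $.series[0]: expected keys ax, ay, az, dx, dy, dz, hand
```

Emit:
send_rows([
  {"ax":0,"ay":0,"az":0,"dx":23.7,"dy":-26.3,"dz":3.9,"hand":0.4},
  {"ax":0,"ay":0,"az":0,"dx":23.7,"dy":-26.3,"dz":3.9,"hand":0.4},
  {"ax":0,"ay":0,"az":0,"dx":23.7,"dy":-26.3,"dz":3.9,"hand":0.4},
  {"ax":0,"ay":0,"az":0,"dx":23.7,"dy":-26.3,"dz":3.9,"hand":0.4},
  {"ax":0,"ay":0,"az":0,"dx":23.7,"dy":-26.3,"dz":3.9,"hand":0.4},
  {"ax":0,"ay":0,"az":0,"dx":23.7,"dy":-26.3,"dz":3.9,"hand":0.4},
  {"ax":0,"ay":0,"az":0,"dx":23.7,"dy":-26.3,"dz":3.9,"hand":0.4},
  {"ax":0,"ay":0,"az":0,"dx":23.7,"dy":-26.3,"dz":3.9,"hand":0.4},
])

```text
clock: 0.9
eef_pos: [338.4, -298.0, 168.1]
tool_rot: [-3.137, -0.001, 0.295]
force: [0.3, -0.5, 0.6]
width: 51.3
gripper_force: 0.0
```

Emit:
send_rows([
  {"ax":0,"ay":0,"az":0.449,"dx":23.72,"dy":-26.28,"dz":3.88,"hand":0.4},
  {"ax":0,"ay":0,"az":0.449,"dx":23.72,"dy":-26.28,"dz":3.88,"hand":0.4},
  {"ax":0,"ay":0,"az":0.449,"dx":23.72,"dy":-26.28,"dz":3.88,"hand":0.4},
  {"ax":0,"ay":0,"az":0.449,"dx":23.72,"dy":-26.28,"dz":3.88,"hand":0.4},
  {"ax":0,"ay":0,"az":0.449,"dx":23.72,"dy":-26.28,"dz":3.88,"hand":0.4},
  {"ax":0,"ay":0,"az":0.449,"dx":23.72,"dy":-26.28,"dz":3.88,"hand":0.4},
  {"ax":0,"ay":0,"az":0.449,"dx":23.72,"dy":-26.28,"dz":3.88,"hand":0.4},
  {"ax":0,"ay":0,"az":0.449,"dx":23.72,"dy":-26.28,"dz":3.88,"hand":0.4},
  {"ax":0,"ay":0,"az":0.449,"dx":23.72,"dy":-26.28,"dz":3.88,"hand":0.4},
])

```text
clock: 1.8
eef_pos: [490.6, 15.9, 129.5]
tool_rot: [-3.141, 0.0, -0.16]
force: [-0.5, 0.2, -0.4]
width: 50.8
gripper_force: 0.0
```

Emit:
send_rows([
  {"ax":0,"ay":0,"az":0,"dx":-0.1,"dy":0,"dz":3,"hand":0.4},
  {"ax":0,"ay":0,"az":0,"dx":-0.1,"dy":0,"dz":6,"hand":0.4},
  {"ax":0,"ay":0,"az":0,"dx":-0.1,"dy":0,"dz":7.5,"hand":0.4},
  {"ax":0,"ay":0,"az":0,"dx":-0.1,"dy":0,"dz":8.3,"hand":0.4},
  {"ax":0,"ay":0,"az":0,"dx":-0.1,"dy":0,"dz":8.7,"hand":0.4},
  {"ax":0,"ay":0,"az":0,"dx":-0.1,"dy":0,"dz":8.7,"hand":0.4},
])

```text
clock: 2.4
eef_pos: [489.0, 13.0, 43.2]
tool_rot: [3.141, -0.0, -0.166]
force: [-0.4, 0.6, 0.2]
width: 51.4
gripper_force: 0.0
```

Emit:
send_rows([
  {"ax":0,"ay":0,"az":0,"dx":0,"dy":0,"dz":0,"hand":1},
  {"ax":0,"ay":0,"az":0,"dx":0,"dy":0,"dz":0,"hand":1},
  {"ax":0,"ay":0,"az":0,"dx":0,"dy":0,"dz":0,"hand":1},
  {"ax":0,"ay":0,"az":0,"dx":0,"dy":0,"dz":0,"hand":1},
  {"ax":0,"ay":0,"az":0,"dx":0,"dy":0,"dz":0,"hand":1},
])

```text
clock: 2.9
eef_pos: [489.2, 14.3, 43.2]
tool_rot: [-3.142, -0.0, -0.164]
force: [0.2, 0.1, 1.0]
width: -0.3
gripper_force: 0.0
```

```bash
P=3.14159265; cp cmd.json cmd_k.json; python3 plan.py "489 14 150 $P 0 -0.164" "418 412 150 $P 0 0.14";  python3 plan.py "418 412 11 $P 0 0.14"; cat cmd.json
```

```text
{'ax': -0.0, 'ay': 0.0, 'az': -0.0, 'dx': -0.0, 'dy': -0.0, 'dz': -10.7}
{'ax': -0.0, 'ay': 0.0, 'az': -0.304, 'dx': -13.51, 'dy': -38.1, 'dz': -10.7}
{'ax': -0.0, 'ay': 0.0, 'az': -0.0, 'dx': 0.0, 'dy': -0.0, 'dz': 13.9}
{"p": [417.999930821805, 411.95586103493, 11.012999999999892], "e": [3.141592653589793, 0.0, 0.1397999999999997]}
```

```bash
python3 - <<'E'
from cell import get_image
import cv2,numpy as np
a=get_image("scene")["pixels"][150:300,220:420]
cv2.imwrite("pics/k1.png",cv2.resize(a[...,::-1],None,fx=4,fy=4,interpolation=cv2.INTER_CUBIC))
E
```

```text
(no output)
```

View pics/k1.png

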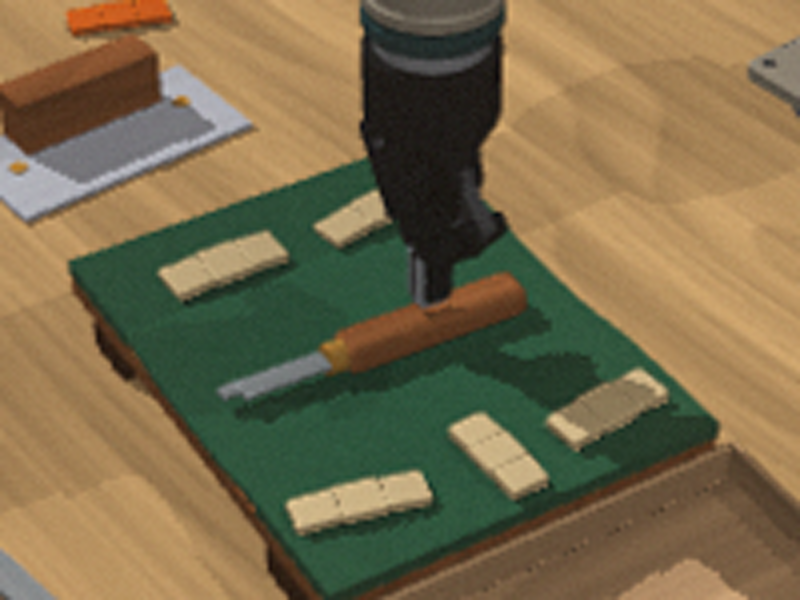

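The closed fingers stand at crop (435,300), apparently just behind the handle and holding nothing. I'll lift and measure the knife in both views.

Emit:
send_rows([
  {"ax":0,"ay":0,"az":0,"dx":0,"dy":0,"dz":-4,"hand":1},
  {"ax":0,"ay":0,"az":0,"dx":0,"dy":8,"dz":-9,"hand":0.4},
  {"ax":0,"ay":0,"az":0,"dx":0,"dy":12,"dz":-10.7,"hand":0.4},
  {"ax":0,"ay":0,"az":0,"dx":0,"dy":16,"dz":-10.7,"hand":0.4},
  {"ax":0,"ay":0,"az":0,"dx":0,"dy":16,"dz":-10.7,"hand":0.4},
])

```text
clock: 3.45
eef_pos: [462.4, -148.3, 151.6]
tool_rot: [3.139, -0.003, -0.169]
force: [0.7, 0.1, -0.9]
width: 50.9
gripper_force: 0.0
```

```bash
python3 - <<'E'
from h import *
from cell import get_image
for n,roi,b in(("top",(300,190,355,295),(300,195,355,290)),("scene",(295,210,360,250),(0,0,0,0))):
    g=get_image(n); np.savez(n+"1.npz",**g)
    for z in (45,55,65):
        show(f"{n} z{z}",blobs(g,(5,130,40),(17,255,255),roi,z,100))
    a=g["pixels"]; 
    x0,y0,x1,y1=(roi if n=="top" else (220,160,420,310))
    s=4; cv2.imwrite(f"pics/{n}k2.png",cv2.resize(a[y0:y1,x0:x1,::-1],None,fx=s,fy=s,interpolation=cv2.INTER_CUBIC))
E
```

```text
top z45 [486.  14.] [ 24. 116.] 80.6 min [428.  -5.] max [544.  32.]
top z55 [486.  14.] [ 23. 115.] 80.6 min [429.  -4.] max [543.  32.]
top z65 [486.  15.] [ 23. 114.] 80.6 min [429.  -4.] max [543.  32.]
scene z45 [485.  17.] [ 37. 123.] 80.5 min [422.  -8.] max [548.  43.]
scene z55 [493.  26.] [ 37. 122.] 80.5 min [430.   1.] max [555.  52.]
scene z65 [500.  35.] [ 36. 120.] 80.5 min [439.  10.] max [562.  61.]
```

View pics/scenek2.png

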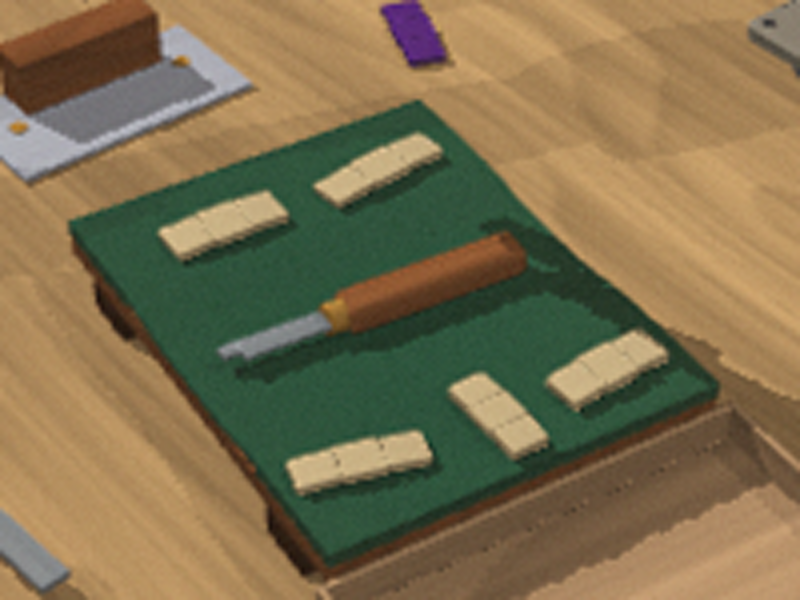

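The knife has not moved: butt at crop (505,250), ferrule at (335,315). It must lie lower than I assumed, because the hollow is deeper. I'll get the hollow's profile from the board's near edge line in the scene view.

```bash
python3 - <<'E'
from h import *
g=dict(np.load("scene1.npz")); hsv=cv2.cvtColor(g["pixels"],cv2.COLOR_RGB2HSV)
gm=((hsv[...,0]>55)&(hsv[...,0]<100)&(hsv[...,1]>80)).astype(np.float32)
gm=cv2.GaussianBlur(cv2.resize(gm,None,fx=4,fy=4),(5,5),0)
K,R,t=g["mtx"],g["R"],g["t"]
def proj(P): c=P@R.T+t; q=c@K.T; return q[:,:2]/q[:,2:]
c=np.array([516,4.]); yaw=-.137; ex=np.array([np.cos(yaw),np.sin(yaw)]); ey=np.array([-ex[1],ex[0]])
zs=np.arange(10,66,.5)
for u in (124,-125):
  o=[]
  for v in range(-150,151,15):
    xy=c+u*ex+v*ey; P=np.c_[np.tile(xy,(len(zs),1)),zs]; q=(proj(P)*4+1.5).round().astype(int)
    s=gm[q[:,1],q[:,0]]; s=s if u>0 else 1-s
    i=np.where(s>.5)[0]; o.append((v,zs[i[0]] if len(i) else None))
  print(u,[(a,None if b is None else float(b)) for a,b in o])
print("camC",-R.T@t)
E
```

```text
124 [(-150, 27.5), (-135, 29.5), (-120, 30.0), (-105, 31.5), (-90, 30.5), (-75, 34.5), (-60, 33.5), (-45, 29.5), (-30, 28.5), (-15, 28.5), (0, 28.0), (15, 27.0), (30, 27.0), (45, 33.5), (60, 34.0), (75, 37.5), (90, 30.0), (105, 30.0), (120, 34.5), (135, 33.5), (150, 37.5)]
-125 [(-150, 10.0), (-135, 10.0), (-120, 40.0), (-105, 39.0), (-90, 38.5), (-75, 38.0), (-60, 35.0), (-45, 31.5), (-30, 30.5), (-15, 30.5), (0, 31.5), (15, 10.0), (30, 12.5), (45, 15.0), (60, 24.5), (75, 10.0), (90, 10.0), (105, 11.5), (120, 38.5), (135, 38.0), (150, 10.0)]
camC [1095.0262664   744.94751187  841.6505657 ]
```

Emit:
send_rows([
  {"ax":0,"ay":0,"az":0,"dx":0,"dy":-5,"dz":0,"hand":1},
  {"ax":0,"ay":0,"az":0,"dx":0,"dy":-10,"dz":3,"hand":1},
  {"ax":0,"ay":0,"az":0,"dx":0,"dy":-14,"dz":6,"hand":1},
  {"ax":0,"ay":0,"az":0,"dx":0,"dy":-16,"dz":7,"hand":1},
  {"ax":0,"ay":0,"az":0,"dx":0,"dy":-16,"dz":7,"hand":1},
])

```text
clock: 4.05
eef_pos: [487.6, 20.5, 77.7]
tool_rot: [-3.14, 0.005, -0.155]
force: [-0.3, -0.3, 0.0]
width: -0.1
gripper_force: 0.0
```

```bash
python3 - <<'E'
from h import *
from cell import get_image,read_state
g=get_image("scene"); p=read_state()["eef_pos"]; print(p)
a=g["pixels"].copy(); K,R,t=g["mtx"],g["R"],g["t"]
im=cv2.resize(a[140:290,220:420,::-1],None,fx=4,fy=4,interpolation=cv2.INTER_CUBIC)
for dz in (0,10,20):
    q=K@(R@(p+[0,0,dz])+t); q=q[:2]/q[2]; print(dz,q); cv2.circle(im,tuple(int(v) for v in (q-[220,140])*4),3,(0,0,255) if dz==0 else (0,255,255),-1)
cv2.imwrite("pics/tip.png",im)
E
```

```text
[488.00010938  17.3978524   78.67804497]
0 [328.24462784 220.01936255]
10 [328.28773669 216.60386636]
20 [328.33131094 213.1514975 ]
```

View pics/tip.png

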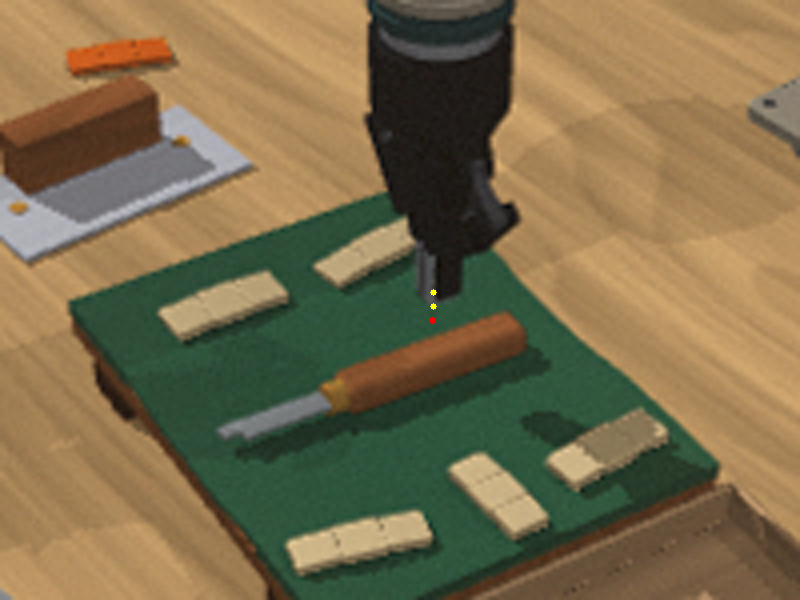

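Shut, the fingertips show at crop (440,297), about 15 mm above the projected TCP (433,321). So the real tips stop short of the nominal point, and I need to go about 15 mm lower, in steps with a force check.

Emit:
send_rows([
  {"ax":0,"ay":0,"az":0,"dx":-0.3,"dy":0,"dz":0,"hand":0.4},
  {"ax":0,"ay":0,"az":0,"dx":-0.3,"dy":0,"dz":0,"hand":0.4},
  {"ax":0,"ay":0,"az":0,"dx":-0.3,"dy":0,"dz":2,"hand":0.4},
  {"ax":0,"ay":0,"az":0,"dx":-0.3,"dy":0,"dz":3.7,"hand":0.4},
  {"ax":0,"ay":0,"az":0,"dx":-0.3,"dy":0,"dz":4.4,"hand":0.4},
  {"ax":0,"ay":0,"az":0,"dx":-0.3,"dy":0,"dz":4.4,"hand":0.4},
])

```text
clock: 4.7
eef_pos: [485.6, 13.7, 35.8]
tool_rot: [3.141, 0.001, -0.166]
force: [-0.6, 0.4, 0.1]
width: 51.4
gripper_force: 0.0
```

Emit:
send_rows([
  {"ax":0,"ay":0,"az":0,"dx":0,"dy":0,"dz":0.4,"hand":0.4},
  {"ax":0,"ay":0,"az":0,"dx":0,"dy":0,"dz":0.7,"hand":0.4},
  {"ax":0,"ay":0,"az":0,"dx":0,"dy":0,"dz":0.7,"hand":0.4},
])

```text
clock: 5.0
eef_pos: [486.2, 14.6, 29.1]
tool_rot: [-3.142, -0.0, -0.164]
force: [0.3, -0.2, 1.1]
width: 51.4
gripper_force: 0.0
```

Emit:
send_rows([
  {"ax":0,"ay":0,"az":0,"dx":0,"dy":0,"dz":0,"hand":1},
  {"ax":0,"ay":0,"az":0,"dx":0,"dy":0,"dz":0,"hand":1},
  {"ax":0,"ay":0,"az":0,"dx":0,"dy":0,"dz":0,"hand":1},
  {"ax":0,"ay":0,"az":0,"dx":0,"dy":0,"dz":0,"hand":1},
])

```text
clock: 5.4
eef_pos: [486.3, 14.7, 29.6]
tool_rot: [-3.141, -0.001, -0.164]
force: [-0.8, 0.2, 4.6]
width: 23.6
gripper_force: 59.0
```

```bash
P=3.14159265; echo '{"p":[486.04,14.49,29.01],"e":[3.14159265,0,-0.1642]}'>cmd.json; python3 plan.py "486 14 120 $P 0 -0.164" "452 213 120 $P 0 -0.01" "418 412 120 $P 0 0.14";  python3 plan.py "418 412 1 $P 0 0.14"; cat cmd.json
```

```text
{'ax': -0.0, 'ay': 0.0, 'az': -0.0, 'dx': 0.0, 'dy': 0.05, 'dz': -9.1}
{'ax': 0.0, 'ay': 0.0, 'az': -0.154, 'dx': -6.6, 'dy': -19.03, 'dz': -9.1}
{'ax': 0.0, 'ay': 0.0, 'az': -0.304, 'dx': -13.21, 'dy': -38.1, 'dz': -9.1}
{'ax': -0.0, 'ay': 0.0, 'az': -0.0, 'dx': 0.0, 'dy': -0.0, 'dz': 11.9}
{"p": [417.99627655479503, 411.9588184287173, 1.0099986322888697], "e": [3.141592650164604, 1.0745655476540605e-09, 0.13980000000000015]}
```

Emit:
send_rows([
  {"ax":0,"ay":0,"az":0,"dx":0,"dy":0,"dz":-2,"hand":1},
  {"ax":0,"ay":0,"az":0,"dx":0,"dy":0,"dz":-5,"hand":1},
  {"ax":0,"ay":0,"az":0,"dx":0,"dy":0,"dz":-9.1,"hand":1},
  {"ax":0,"ay":0,"az":0,"dx":0,"dy":0,"dz":-9.1,"hand":1},
])

```text
clock: 5.8
eef_pos: [489.5, 14.7, 124.1]
tool_rot: [-3.14, -0.009, -0.164]
force: [0.5, 0.1, -1.3]
width: 23.8
gripper_force: 59.3
```

Emit:
send_rows([
  {"ax":0,"ay":0,"az":-0.03,"dx":-1,"dy":-3,"dz":0,"hand":1},
  {"ax":0,"ay":0,"az":-0.07,"dx":-2.6,"dy":-7.5,"dz":0,"hand":1},
  {"ax":0,"ay":0,"az":-0.11,"dx":-4.2,"dy":-12,"dz":0,"hand":1},
  {"ax":0,"ay":0,"az":-0.15,"dx":-5.9,"dy":-17,"dz":0,"hand":1},
  {"ax":0,"ay":0,"az":-0.19,"dx":-7.6,"dy":-22,"dz":0,"hand":1},
  {"ax":0,"ay":0,"az":-0.23,"dx":-9.3,"dy":-27,"dz":0,"hand":1},
  {"ax":0,"ay":0,"az":-0.27,"dx":-11.1,"dy":-32,"dz":0,"hand":1},
  {"ax":0,"ay":0,"az":-0.304,"dx":-12.4,"dy":-35.8,"dz":0,"hand":1},
  {"ax":0,"ay":0,"az":-0.304,"dx":-13.21,"dy":-38.1,"dz":0,"hand":1},
  {"ax":0,"ay":0,"az":-0.304,"dx":-13.21,"dy":-38.1,"dz":0,"hand":1},
])

```text
clock: 6.8
eef_pos: [415.1, 417.9, 119.0]
tool_rot: [-3.138, 0.001, 0.148]
force: [0.1, 0.0, -1.6]
width: 23.7
gripper_force: 59.3
```

Emit:
send_rows([
  {"ax":0,"ay":0,"az":0,"dx":0,"dy":0,"dz":4,"hand":1},
  {"ax":0,"ay":0,"az":0,"dx":0,"dy":0,"dz":8,"hand":1},
  {"ax":0,"ay":0,"az":0,"dx":0,"dy":0,"dz":10.3,"hand":1},
  {"ax":0,"ay":0,"az":0,"dx":0,"dy":0,"dz":11.3,"hand":1},
  {"ax":0,"ay":0,"az":0,"dx":0,"dy":0,"dz":11.7,"hand":1},
  {"ax":0,"ay":0,"az":0,"dx":0,"dy":0,"dz":11.9,"hand":1},
  {"ax":0,"ay":0,"az":0,"dx":0,"dy":0,"dz":11.9,"hand":1},
])

```text
clock: 7.5
eef_pos: [418.8, 412.5, 2.0]
tool_rot: [-3.141, -0.002, 0.139]
force: [-0.4, 0.1, -0.6]
width: 23.7
gripper_force: 59.3
```

Emit:
send_rows([
  {"ax":0,"ay":0,"az":0,"dx":0,"dy":0,"dz":0.2,"hand":1},
  {"ax":0,"ay":0,"az":0,"dx":0,"dy":0,"dz":0.3,"hand":1},
  {"ax":0,"ay":0,"az":0,"dx":0,"dy":0,"dz":0.3,"hand":1},
])

```text
clock: 7.8
eef_pos: [418.2, 412.4, -1.6]
tool_rot: [-3.141, -0.001, 0.14]
force: [0.1, -0.7, -1.3]
width: 23.5
gripper_force: 59.3
```

Emit:
send_rows([
  {"ax":0,"ay":0,"az":0,"dx":0,"dy":0,"dz":0,"hand":0.45},
  {"ax":0,"ay":0,"az":0,"dx":0,"dy":0,"dz":0,"hand":0.45},
  {"ax":0,"ay":0,"az":0,"dx":0,"dy":0,"dz":0,"hand":0.45},
  {"ax":0,"ay":0,"az":0,"dx":0,"dy":0,"dz":-3,"hand":0.45},
  {"ax":0,"ay":0,"az":0,"dx":0,"dy":0,"dz":-8,"hand":0.45},
  {"ax":0,"ay":0,"az":0,"dx":0,"dy":0,"dz":-14.2,"hand":0},
  {"ax":0,"ay":0,"az":0,"dx":0,"dy":0,"dz":-14.2,"hand":0},
])

```text
clock: 8.5
eef_pos: [420.9, 414.6, 145.6]
tool_rot: [-3.136, -0.008, 0.14]
force: [-0.2, 0.3, -0.2]
width: 74.4
gripper_force: 0.0
```

```bash
P=3.14159265; echo '{"p":[417.996,411.96,140.0],"e":[3.14159265,0,0.1398]}'>cmd.json; python3 plan.py "485 0 150 $P 0 0.05" "502 -341 130 $P 0 -0.015"; cat cmd.json;  python3 - <<'E'
from h import *
from cell import get_image
for n in("top","scene"):
    g=get_image(n); np.savez(n+"2.npz",**g)
cv2.imwrite("pics/tray.png",cv2.resize(dict(np.load("top2.npz"))["pixels"][200:340,100:290,::-1],None,fx=4,fy=4,interpolation=cv2.INTER_CUBIC))
# scraper block from the scene view too: top face
g=dict(np.load("top2.npz"))
for z in (46,): show("blk",blobs(g,(5,130,30),(17,255,255),(462,215,495,288),z,100))
hsv=cv2.cvtColor(g["pixels"],cv2.COLOR_RGB2HSV)
m=((hsv[...,1]<50)&(hsv[...,2]>70)).astype(np.uint8); m[:, :436]=0; m[:,500:]=0; m[:205]=0; m[300:]=0
c=max(cv2.findContours(m,cv2.RETR_EXTERNAL,cv2.CHAIN_APPROX_NONE)[0],key=cv2.contourArea)
w=ray(g,c[:,0].astype(float),4).astype(np.float32); print(cv2.minAreaRect(w),w.min(0),w.max(0))
E
```

```text
{'ax': 0.0, 'ay': -0.0, 'az': 0.09, 'dx': 0.89, 'dy': 41.73, 'dz': -1.0}
{'ax': -0.0, 'ay': -0.0, 'az': 0.155, 'dx': -2.17, 'dy': 75.73, 'dz': 1.0}
{"p": [502.033728192602, -340.9754821593929, 130.00000271855026], "e": [3.1415926500430364, -5.541926917373985e-10, -0.01519999999999988]}blk [ 501. -343.] [ 39. 107.] 89.0 min [ 448. -363.] max [ 554. -322.]
((503.4165954589844, -315.4224853515625), (93.92414093017578, 181.0808563232422), 89.01890563964844) [ 412.9478  -363.88895] [ 593.264   -267.36487]
```

View pics/tray.png

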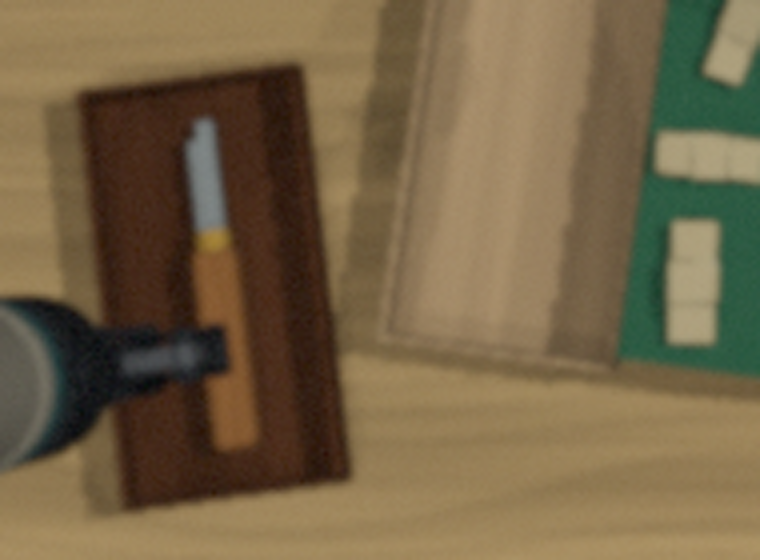

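The knife lies flat inside the dark tray: handle at crop (190..255, 245..450), blade tip at (205,120). Next I go to the scraper.

Emit:
send_rows([
  {"ax":0,"ay":0,"az":0,"dx":0,"dy":5,"dz":0,"hand":0},
  {"ax":0,"ay":0,"az":0,"dx":0,"dy":10,"dz":0,"hand":0},
  {"ax":0,"ay":0,"az":0.02,"dx":0,"dy":15,"dz":0,"hand":0},
  {"ax":0,"ay":0,"az":0.04,"dx":0,"dy":20,"dz":0,"hand":0},
  {"ax":0,"ay":0,"az":0.06,"dx":0,"dy":25,"dz":0,"hand":0},
  {"ax":0,"ay":0,"az":0.08,"dx":0,"dy":30,"dz":0,"hand":0},
  {"ax":0,"ay":0,"az":0.1,"dx":0,"dy":35,"dz":0,"hand":0},
  {"ax":0,"ay":0,"az":0.12,"dx":0,"dy":40,"dz":0,"hand":0},
  {"ax":0,"ay":0,"az":0.14,"dx":0,"dy":45,"dz":0,"hand":0},
  {"ax":0,"ay":0,"az":0.157,"dx":0,"dy":45,"dz":0,"hand":0},
])

```text
clock: 9.6
eef_pos: [479.8, -42.4, 138.5]
tool_rot: [3.137, 0.002, -0.031]
force: [-0.3, 0.9, -0.1]
width: 85.2
gripper_force: 0.0
```

```bash
P=3.14159265; echo '{"p":[417.996,411.96,140.0],"e":[3.14159265,0,0.1398]}'>cmd.json; python3 - <<'E'
import json,numpy as np
from scipy.spatial.transform import Rotation as Ro
c=json.load(open("cmd.json"));R=Ro.from_euler("xyz",c["e"]);p=R.apply([0,450,0])+c["p"]
json.dump(dict(p=p.tolist(),e=[3.14159265,0,.1398-.157]),open("cmd.json","w"));print(p)
E
python3 plan.py "502.5 -344 90 $P 0 -0.017"; python3 plan.py "502.5 -344 3 $P 0 -0.017"; cat cmd.json
```

```text
[480.70128089 -33.64974826 140.00000162]
{'ax': 0.0, 'ay': 0.0, 'az': -0.0, 'dx': 2.71, 'dy': 30.99, 'dz': 5.0}
{'ax': 0.0, 'ay': 0.0, 'az': -0.0, 'dx': 0.0, 'dy': 0.0, 'dz': 8.7}
{"p": [502.4672551677716, -343.97000649533015, 3.000002727883725], "e": [3.14159265, 0.0, -0.017199999999999882]}
```

Emit:
send_rows([
  {"ax":0,"ay":0,"az":0,"dx":0.4,"dy":5,"dz":0,"hand":0},
  {"ax":0,"ay":0,"az":0,"dx":0.8,"dy":10,"dz":0,"hand":0},
  {"ax":0,"ay":0,"az":0,"dx":1.2,"dy":15,"dz":0,"hand":0},
  {"ax":0,"ay":0,"az":0,"dx":1.6,"dy":20,"dz":0,"hand":0},
  {"ax":0,"ay":0,"az":0,"dx":2,"dy":25,"dz":1,"hand":0},
  {"ax":0,"ay":0,"az":0,"dx":2.4,"dy":29,"dz":3,"hand":0},
  {"ax":0,"ay":0,"az":0,"dx":2.71,"dy":30.99,"dz":5,"hand":0},
  {"ax":0,"ay":0,"az":0,"dx":2.71,"dy":30.99,"dz":5,"hand":0},
  {"ax":0,"ay":0,"az":0,"dx":2.71,"dy":30.99,"dz":5,"hand":0},
])

```text
clock: 10.5
eef_pos: [501.3, -341.9, 87.9]
tool_rot: [-3.138, 0.004, -0.017]
force: [0.3, 0.2, 0.1]
width: 85.6
gripper_force: 0.0
```

Emit:
send_rows([
  {"ax":0,"ay":0,"az":0,"dx":0,"dy":0,"dz":3,"hand":0},
  {"ax":0,"ay":0,"az":0,"dx":0,"dy":0,"dz":6,"hand":0},
  {"ax":0,"ay":0,"az":0,"dx":0,"dy":0,"dz":7.7,"hand":0},
  {"ax":0,"ay":0,"az":0,"dx":0,"dy":0,"dz":8.4,"hand":0},
  {"ax":0,"ay":0,"az":0,"dx":0,"dy":0,"dz":8.7,"hand":0},
  {"ax":0,"ay":0,"az":0,"dx":0,"dy":0,"dz":8.7,"hand":0},
])

```text
clock: 11.1
eef_pos: [503.2, -343.1, 3.7]
tool_rot: [3.141, -0.001, -0.016]
force: [0.4, 0.3, 0.4]
width: 85.5
gripper_force: 0.0
```

Emit:
send_rows([
  {"ax":0,"ay":0,"az":0,"dx":0,"dy":0,"dz":0,"hand":1},
  {"ax":0,"ay":0,"az":0,"dx":0,"dy":0,"dz":0,"hand":1},
  {"ax":0,"ay":0,"az":0,"dx":0,"dy":0,"dz":0,"hand":1},
  {"ax":0,"ay":0,"az":0,"dx":0,"dy":0,"dz":0,"hand":1},
  {"ax":0,"ay":0,"az":0,"dx":0,"dy":0,"dz":0,"hand":1},
  {"ax":0,"ay":0,"az":0,"dx":0,"dy":0,"dz":0,"hand":1},
])

```text
clock: 11.7
eef_pos: [503.1, -344.8, 4.1]
tool_rot: [3.14, -0.002, -0.018]
force: [-0.2, -0.8, 6.2]
width: 32.7
gripper_force: 62.3
```

```bash
cat > stroke.py <<'E'
import sys,numpy as np
from scipy.spatial.transform import Rotation as Ro
# u v z theta -> TCP pose string
def tcp(u,v,z,th=.38,yaw=-.136):
    c=np.array([516,4.]); ex=np.array([np.cos(yaw),np.sin(yaw)]); ey=np.array([-ex[1],ex[0]])
    E=np.r_[c+u*ex+v*ey,z]; R=Ro.from_euler("xyz",[np.pi-th,0,yaw])
    return " ".join(f"{k:.2f}" for k in E-R.apply([0,-75,4.1]))+f" {np.pi-th:.6f} 0 {yaw}"
for a in sys.argv[1:]: print(tcp(*map(float,a.split())))
E
P=3.14159265; python3 plan.py "502.5 -344 60 $P 0 -0.017"; python3 plan.py "$(python3 stroke.py '0 -142 90')"; cat cmd.json; python3 plan.py "$(python3 stroke.py '0 -142 52')"; cat cmd.json;
```

```text
{'ax': 0.0, 'ay': 0.0, 'az': -0.0, 'dx': 0.0, 'dy': 0.0, 'dz': -5.7}
{'ax': -0.38, 'ay': -0.023, 'az': 0.117, 'dx': -1.74, 'dy': -13.95, 'dz': -6.16}
{"p": [487.46911061497576, -204.19137515721204, 121.60000222710761], "e": [2.761117790046068, 0.00045905865142015223, -0.13572122954845]}{'ax': 0.0, 'ay': 0.0, 'az': 0.0, 'dx': 0.01, 'dy': -1.41, 'dz': 3.53}
{"p": [487.5485513407082, -204.21975652024398, 83.58812403529333], "e": [2.761117790046068, 0.00045905865142015223, -0.13572122954844978]}
```

Emit:
send_rows([
  {"ax":0,"ay":0,"az":0,"dx":0,"dy":0,"dz":-1,"hand":1},
  {"ax":0,"ay":0,"az":0,"dx":0,"dy":0,"dz":-3,"hand":1},
  {"ax":0,"ay":0,"az":0,"dx":0,"dy":0,"dz":-5,"hand":1},
  {"ax":0,"ay":0,"az":0,"dx":0,"dy":0,"dz":-5.7,"hand":1},
  {"ax":0,"ay":0,"az":0,"dx":0,"dy":0,"dz":-5.7,"hand":1},
  {"ax":0,"ay":0,"az":0,"dx":0,"dy":0,"dz":-5.7,"hand":1},
])

```text
clock: 12.3
eef_pos: [502.0, -343.3, 59.4]
tool_rot: [-3.141, 0.001, -0.017]
force: [-0.5, 0.5, -2.3]
width: 32.4
gripper_force: 61.3
```

Emit:
send_rows([
  {"ax":0,"ay":0,"az":0,"dx":-0.2,"dy":-1,"dz":-3,"hand":1},
  {"ax":-0.08,"ay":-0.005,"az":0.03,"dx":-0.4,"dy":-3,"dz":-5,"hand":1},
  {"ax":-0.16,"ay":-0.01,"az":0.05,"dx":-0.8,"dy":-6,"dz":-6.16,"hand":1},
  {"ax":-0.24,"ay":-0.015,"az":0.08,"dx":-1.2,"dy":-9,"dz":-6.16,"hand":1},
  {"ax":-0.32,"ay":-0.02,"az":0.1,"dx":-1.5,"dy":-11.5,"dz":-6.16,"hand":1},
  {"ax":-0.38,"ay":-0.023,"az":0.117,"dx":-1.74,"dy":-13.2,"dz":-6.16,"hand":1},
  {"ax":-0.38,"ay":-0.023,"az":0.117,"dx":-1.74,"dy":-13.95,"dz":-6.16,"hand":1},
  {"ax":-0.38,"ay":-0.023,"az":0.117,"dx":-1.74,"dy":-13.95,"dz":-6.16,"hand":1},
  {"ax":-0.38,"ay":-0.023,"az":0.117,"dx":-1.74,"dy":-13.95,"dz":-6.16,"hand":1},
])

```text
clock: 13.2
eef_pos: [487.1, -205.4, 121.6]
tool_rot: [2.761, 0.001, -0.137]
force: [0.0, -0.3, -2.0]
width: 32.6
gripper_force: 61.4
```

Emit:
send_rows([
  {"ax":0,"ay":0,"az":0,"dx":0,"dy":-0.4,"dz":1,"hand":1},
  {"ax":0,"ay":0,"az":0,"dx":0,"dy":-0.8,"dz":2,"hand":1},
  {"ax":0,"ay":0,"az":0,"dx":0,"dy":-1.2,"dz":3,"hand":1},
  {"ax":0,"ay":0,"az":0,"dx":0.01,"dy":-1.41,"dz":3.53,"hand":1},
  {"ax":0,"ay":0,"az":0,"dx":0.01,"dy":-1.41,"dz":3.53,"hand":1},
  {"ax":0,"ay":0,"az":0,"dx":0.01,"dy":-1.41,"dz":3.53,"hand":1},
])

```text
clock: 13.8
eef_pos: [487.5, -204.3, 83.5]
tool_rot: [2.761, 0.001, -0.136]
force: [0.4, -0.2, -1.5]
width: 32.6
gripper_force: 61.3
```

```bash
python3 - <<'E'
from h import *
from cell import get_image,read_state
s=read_state(); print(s["force"],s["torque"],s["eef_pos"],s["tool_rot"])
g=get_image("scene"); cv2.imwrite("pics/set.png",cv2.resize(g["pixels"][110:310,200:440,::-1],None,fx=3,fy=3,interpolation=cv2.INTER_CUBIC))
E
```

```text
[ 0.35161515 -0.23483442 -1.50205685] [ 0.56988193 -0.0817475  -0.04070233] [ 487.51741472 -204.28856993   83.45744858] [ 2.76089318e+00  7.58517047e-04 -1.35992509e-01]
```

View pics/set.png

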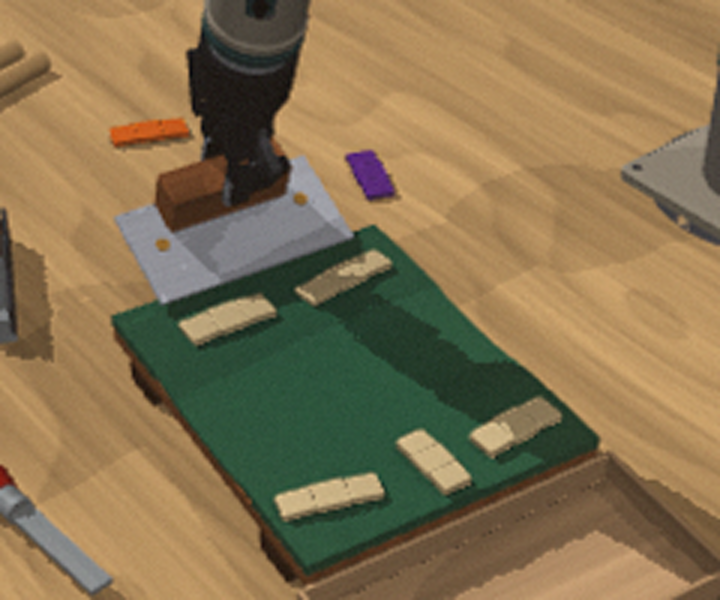

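The edge spans crop (165,298)–(353,237), over the board's end and behind the chips, and sits about 4 mm toward -x. I'll shift it slightly and set it down.

Emit:
send_rows([
  {"ax":0,"ay":0,"az":0,"dx":0.4,"dy":-0.09,"dz":0.23,"hand":1},
  {"ax":0,"ay":0,"az":0,"dx":0.4,"dy":-0.19,"dz":0.46,"hand":1},
  {"ax":0,"ay":0,"az":0,"dx":0.4,"dy":-0.22,"dz":0.56,"hand":1},
  {"ax":0,"ay":0,"az":0,"dx":0.4,"dy":-0.22,"dz":0.56,"hand":1},
])

```text
clock: 14.25
eef_pos: [491.4, -204.5, 77.5]
tool_rot: [2.761, 0.001, -0.136]
force: [0.5, 0.3, -1.9]
width: 32.8
gripper_force: 61.3
```

Emit:
send_rows([
  {"ax":0,"ay":0,"az":0,"dx":0,"dy":-0.04,"dz":0.09,"hand":1},
  {"ax":0,"ay":0,"az":0,"dx":0,"dy":-0.04,"dz":0.09,"hand":1},
])

```text
clock: 14.45
eef_pos: [491.6, -204.6, 76.6]
tool_rot: [2.761, 0.0, -0.136]
force: [-0.3, 0.0, -1.7]
width: 32.7
gripper_force: 61.4
```

Emit:
send_rows([
  {"ax":0,"ay":0,"az":0,"dx":0,"dy":-0.04,"dz":0.09,"hand":1},
  {"ax":0,"ay":0,"az":0,"dx":0,"dy":-0.04,"dz":0.09,"hand":1},
])

```text
clock: 14.65
eef_pos: [491.5, -204.8, 76.2]
tool_rot: [2.761, 0.0, -0.136]
force: [-2.0, 1.0, 4.9]
width: 33.1
gripper_force: 62.2
```

Emit:
send_rows([
  {"ax":0,"ay":0,"az":0,"dx":0,"dy":-0.04,"dz":0.09,"hand":1},
  {"ax":0,"ay":0,"az":0,"dx":0,"dy":-0.04,"dz":0.09,"hand":1},
])

```text
clock: 14.85
eef_pos: [491.5, -205.0, 75.9]
tool_rot: [2.761, -0.0, -0.137]
force: [-2.0, 2.2, 12.0]
width: 32.8
gripper_force: 63.1
```

Emit:
send_rows([
  {"ax":0,"ay":0,"az":0,"dx":0,"dy":-0.16,"dz":-0.13,"hand":1},
  {"ax":0,"ay":0,"az":0,"dx":0,"dy":-0.54,"dz":-0.28,"hand":1},
  {"ax":0,"ay":0,"az":0,"dx":0,"dy":-0.91,"dz":-0.42,"hand":1},
  {"ax":0,"ay":0,"az":0,"dx":0,"dy":-1.38,"dz":-0.6,"hand":1},
  {"ax":0,"ay":0,"az":0,"dx":0,"dy":-1.84,"dz":-0.79,"hand":1},
])

```text
clock: 15.35
eef_pos: [494.4, -187.2, 76.5]
tool_rot: [2.758, -0.001, -0.138]
force: [-1.3, -6.2, 6.5]
width: 32.4
gripper_force: 62.2
```

Emit:
send_rows([
  {"ax":0,"ay":0,"az":0,"dx":0,"dy":-0.47,"dz":-0.17,"hand":1},
  {"ax":0,"ay":0,"az":0,"dx":0,"dy":-0.93,"dz":-0.36,"hand":1},
  {"ax":0,"ay":0,"az":0,"dx":0,"dy":-1.4,"dz":-0.54,"hand":1},
  {"ax":0,"ay":0,"az":0,"dx":0,"dy":-1.86,"dz":-0.73,"hand":1},
  {"ax":0,"ay":0,"az":0,"dx":0,"dy":-2.33,"dz":-0.91,"hand":1},
  {"ax":0,"ay":0,"az":0,"dx":0,"dy":-2.79,"dz":-1.1,"hand":1},
  {"ax":0,"ay":0,"az":0,"dx":0,"dy":-3.26,"dz":-1.28,"hand":1},
  {"ax":0,"ay":0,"az":0,"dx":0,"dy":-3.72,"dz":-1.46,"hand":1},
])

```text
clock: 16.15
eef_pos: [499.8, -148.2, 76.5]
tool_rot: [2.757, -0.001, -0.138]
force: [-1.9, -7.8, 8.8]
width: 32.6
gripper_force: 62.3
```

Emit:
send_rows([
  {"ax":0,"ay":0,"az":0,"dx":0,"dy":-0.25,"dz":-0.09,"hand":1},
  {"ax":0,"ay":0,"az":0,"dx":0,"dy":-0.5,"dz":-0.18,"hand":1},
  {"ax":0,"ay":0,"az":0,"dx":0,"dy":-0.75,"dz":-0.27,"hand":1},
])

```text
clock: 16.45
eef_pos: [500.9, -140.4, 76.3]
tool_rot: [2.757, -0.001, -0.138]
force: [-1.5, -7.5, 8.9]
width: 32.7
gripper_force: 62.3
```

Emit:
send_rows([
  {"ax":0,"ay":0,"az":0,"dx":0,"dy":-0.26,"dz":-0.08,"hand":1},
  {"ax":0,"ay":0,"az":0,"dx":0,"dy":-0.51,"dz":-0.15,"hand":1},
  {"ax":0,"ay":0,"az":0,"dx":0,"dy":-0.77,"dz":-0.22,"hand":1},
])

```text
clock: 16.75
eef_pos: [502.0, -132.5, 75.6]
tool_rot: [2.757, -0.001, -0.138]
force: [-0.3, -8.0, 11.7]
width: 32.8
gripper_force: 62.5
```

Emit:
send_rows([
  {"ax":0,"ay":0,"az":0,"dx":0,"dy":-0.25,"dz":-0.08,"hand":1},
  {"ax":0,"ay":0,"az":0,"dx":0,"dy":-0.51,"dz":-0.17,"hand":1},
  {"ax":0,"ay":0,"az":0,"dx":0,"dy":-0.76,"dz":-0.25,"hand":1},
])

```text
clock: 17.05
eef_pos: [503.3, -123.3, 74.5]
tool_rot: [2.759, -0.001, -0.137]
force: [-0.1, -3.3, 6.0]
width: 32.7
gripper_force: 62.1
```

Emit:
send_rows([
  {"ax":0,"ay":0,"az":0,"dx":0,"dy":-0.27,"dz":-0.05,"hand":1},
  {"ax":0,"ay":0,"az":0,"dx":0,"dy":-0.54,"dz":-0.09,"hand":1},
  {"ax":0,"ay":0,"az":0,"dx":0,"dy":-0.81,"dz":-0.14,"hand":1},
])

```text
clock: 17.35
eef_pos: [504.2, -116.7, 73.5]
tool_rot: [2.757, -0.001, -0.138]
force: [-0.9, -7.3, 13.4]
width: 32.6
gripper_force: 62.7
```

Emit:
send_rows([
  {"ax":0,"ay":0,"az":0,"dx":0,"dy":-0.26,"dz":-0.07,"hand":1},
  {"ax":0,"ay":0,"az":0,"dx":0,"dy":-0.51,"dz":-0.15,"hand":1},
  {"ax":0,"ay":0,"az":0,"dx":0,"dy":-0.77,"dz":-0.23,"hand":1},
])

```text
clock: 17.65
eef_pos: [505.5, -107.7, 72.2]
tool_rot: [2.759, -0.001, -0.138]
force: [-0.5, -4.1, 7.0]
width: 32.6
gripper_force: 62.2
```

Emit:
send_rows([
  {"ax":0,"ay":0,"az":0,"dx":0,"dy":-0.26,"dz":-0.06,"hand":1},
  {"ax":0,"ay":0,"az":0,"dx":0,"dy":-0.53,"dz":-0.12,"hand":1},
  {"ax":0,"ay":0,"az":0,"dx":0,"dy":-0.79,"dz":-0.18,"hand":1},
])

```text
clock: 17.95
eef_pos: [506.3, -100.9, 71.4]
tool_rot: [2.757, -0.001, -0.138]
force: [-1.3, -8.1, 11.3]
width: 32.9
gripper_force: 62.6
```

Emit:
send_rows([
  {"ax":0,"ay":0,"az":0,"dx":0,"dy":-0.26,"dz":-0.07,"hand":1},
  {"ax":0,"ay":0,"az":0,"dx":0,"dy":-0.52,"dz":-0.14,"hand":1},
  {"ax":0,"ay":0,"az":0,"dx":0,"dy":-0.78,"dz":-0.21,"hand":1},
  {"ax":0,"ay":0,"az":0,"dx":0,"dy":-1.04,"dz":-0.28,"hand":1},
  {"ax":0,"ay":0,"az":0,"dx":0,"dy":-1.3,"dz":-0.35,"hand":1},
  {"ax":0,"ay":0,"az":0,"dx":0,"dy":-1.55,"dz":-0.42,"hand":1},
])

```text
clock: 18.55
eef_pos: [508.3, -87.3, 70.5]
tool_rot: [2.755, -0.001, -0.139]
force: [-1.4, -12.8, 17.2]
width: 32.8
gripper_force: 62.8
```

Emit:
send_rows([
  {"ax":0,"ay":0,"az":0,"dx":0,"dy":-0.2,"dz":-0.17,"hand":1},
  {"ax":0,"ay":0,"az":0,"dx":0,"dy":-0.45,"dz":-0.28,"hand":1},
  {"ax":0,"ay":0,"az":0,"dx":0,"dy":-0.7,"dz":-0.4,"hand":1},
])

```text
clock: 18.85
eef_pos: [509.3, -77.4, 70.5]
tool_rot: [2.757, -0.001, -0.138]
force: [-0.9, -7.9, 7.5]
width: 32.4
gripper_force: 62.2
```

Emit:
send_rows([
  {"ax":0,"ay":0,"az":0,"dx":0,"dy":-0.37,"dz":-0.15,"hand":1},
  {"ax":0,"ay":0,"az":0,"dx":0,"dy":-0.74,"dz":-0.3,"hand":1},
  {"ax":0,"ay":0,"az":0,"dx":0,"dy":-1.11,"dz":-0.45,"hand":1},
  {"ax":0,"ay":0,"az":0,"dx":0,"dy":-1.49,"dz":-0.59,"hand":1},
  {"ax":0,"ay":0,"az":0,"dx":0,"dy":-1.86,"dz":-0.74,"hand":1},
  {"ax":0,"ay":0,"az":0,"dx":0,"dy":-2.23,"dz":-0.89,"hand":1},
])

```text
clock: 19.45
eef_pos: [512.3, -53.9, 70.6]
tool_rot: [2.756, -0.0, -0.139]
force: [-0.7, -8.2, 8.7]
width: 32.8
gripper_force: 62.4
```

Emit:
send_rows([
  {"ax":0,"ay":0,"az":0,"dx":0,"dy":-0.25,"dz":-0.1,"hand":1},
  {"ax":0,"ay":0,"az":0,"dx":0,"dy":-0.49,"dz":-0.21,"hand":1},
  {"ax":0,"ay":0,"az":0,"dx":0,"dy":-0.74,"dz":-0.32,"hand":1},
])

```text
clock: 19.75
eef_pos: [513.5, -45.4, 70.5]
tool_rot: [2.757, -0.0, -0.138]
force: [-0.5, -7.0, 7.8]
width: 32.5
gripper_force: 62.2
```

Emit:
send_rows([
  {"ax":0,"ay":0,"az":0,"dx":0,"dy":-0.24,"dz":-0.11,"hand":1},
  {"ax":0,"ay":0,"az":0,"dx":0,"dy":-0.48,"dz":-0.22,"hand":1},
  {"ax":0,"ay":0,"az":0,"dx":0,"dy":-0.73,"dz":-0.33,"hand":1},
])

```text
clock: 20.05
eef_pos: [514.5, -37.2, 70.7]
tool_rot: [2.757, 0.0, -0.138]
force: [-1.0, -6.9, 7.1]
width: 32.8
gripper_force: 62.0
```

Emit:
send_rows([
  {"ax":0,"ay":0,"az":0,"dx":0,"dy":-0.24,"dz":-0.12,"hand":1},
  {"ax":0,"ay":0,"az":0,"dx":0,"dy":-0.48,"dz":-0.24,"hand":1},
  {"ax":0,"ay":0,"az":0,"dx":0,"dy":-0.71,"dz":-0.38,"hand":1},
])

```text
clock: 20.35
eef_pos: [515.5, -29.0, 71.3]
tool_rot: [2.758, 0.0, -0.138]
force: [-0.4, -5.3, 4.9]
width: 32.6
gripper_force: 61.9
```

Emit:
send_rows([
  {"ax":0,"ay":0,"az":0,"dx":0,"dy":-0.24,"dz":-0.12,"hand":1},
  {"ax":0,"ay":0,"az":0,"dx":0,"dy":-0.48,"dz":-0.24,"hand":1},
  {"ax":0,"ay":0,"az":0,"dx":0,"dy":-0.71,"dz":-0.37,"hand":1},
])

```text
clock: 20.65
eef_pos: [516.4, -21.2, 72.1]
tool_rot: [2.757, 0.001, -0.138]
force: [-0.2, -6.6, 5.6]
width: 32.2
gripper_force: 61.8
```

Emit:
send_rows([
  {"ax":0,"ay":0,"az":0,"dx":0,"dy":-0.24,"dz":-0.12,"hand":1},
  {"ax":0,"ay":0,"az":0,"dx":0,"dy":-0.48,"dz":-0.24,"hand":1},
  {"ax":0,"ay":0,"az":0,"dx":0,"dy":-0.71,"dz":-0.37,"hand":1},
])

```text
clock: 20.95
eef_pos: [517.2, -14.2, 73.2]
tool_rot: [2.756, 0.001, -0.139]
force: [-1.2, -7.7, 6.9]
width: 33.0
gripper_force: 61.9
```

Emit:
send_rows([
  {"ax":0,"ay":0,"az":0,"dx":0,"dy":-0.24,"dz":-0.13,"hand":1},
  {"ax":0,"ay":0,"az":0,"dx":0,"dy":-0.47,"dz":-0.26,"hand":1},
  {"ax":0,"ay":0,"az":0,"dx":0,"dy":-0.71,"dz":-0.39,"hand":1},
])

```text
clock: 21.25
eef_pos: [518.3, -6.6, 74.3]
tool_rot: [2.756, 0.001, -0.139]
force: [-1.0, -8.2, 7.1]
width: 32.1
gripper_force: 61.9
```

Emit:
send_rows([
  {"ax":0,"ay":0,"az":0,"dx":0,"dy":-0.24,"dz":-0.13,"hand":1},
  {"ax":0,"ay":0,"az":0,"dx":0,"dy":-0.47,"dz":-0.26,"hand":1},
  {"ax":0,"ay":0,"az":0,"dx":0,"dy":-0.71,"dz":-0.39,"hand":1},
])

```text
clock: 21.55
eef_pos: [519.3, 0.9, 75.4]
tool_rot: [2.755, 0.001, -0.139]
force: [-1.9, -10.3, 7.5]
width: 32.7
gripper_force: 62.0
```

```bash
python3 - <<'E'
from h import *
from cell import get_image
a=get_image("scene")["pixels"][160:340,220:460]
cv2.imwrite("pics/mid.png",cv2.resize(a[...,::-1],None,fx=3,fy=3,interpolation=cv2.INTER_CUBIC))
E
```

```text
(no output)
```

View pics/mid.png

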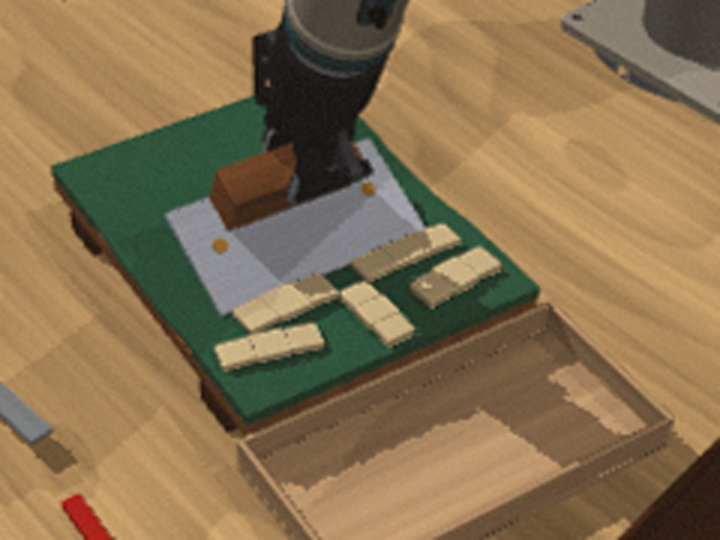

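The chips lie in front of the edge (crop (215..500, 225..370)), none slipping past its ends at (222,312) and (425,232).

Emit:
send_rows([
  {"ax":0,"ay":0,"az":0,"dx":0,"dy":-0.27,"dz":-0.15,"hand":1},
  {"ax":0,"ay":0,"az":0,"dx":0,"dy":-0.54,"dz":-0.29,"hand":1},
  {"ax":0,"ay":0,"az":0,"dx":0,"dy":-0.81,"dz":-0.41,"hand":1},
  {"ax":0,"ay":0,"az":0,"dx":0,"dy":-1.08,"dz":-0.52,"hand":1},
])

```text
clock: 22.0
eef_pos: [521.0, 12.6, 76.4]
tool_rot: [2.755, 0.001, -0.139]
force: [-1.9, -10.4, 9.8]
width: 32.8
gripper_force: 62.3
```

Emit:
send_rows([
  {"ax":0,"ay":0,"az":0,"dx":0,"dy":-0.37,"dz":-0.17,"hand":1},
  {"ax":0,"ay":0,"az":0,"dx":0,"dy":-0.74,"dz":-0.32,"hand":1},
  {"ax":0,"ay":0,"az":0,"dx":0,"dy":-1.11,"dz":-0.47,"hand":1},
  {"ax":0,"ay":0,"az":0,"dx":0,"dy":-1.48,"dz":-0.61,"hand":1},
  {"ax":0,"ay":0,"az":0,"dx":0,"dy":-1.85,"dz":-0.76,"hand":1},
  {"ax":0,"ay":0,"az":0,"dx":0,"dy":-2.22,"dz":-0.91,"hand":1},
  {"ax":0,"ay":0,"az":0,"dx":0,"dy":-2.59,"dz":-1.06,"hand":1},
  {"ax":0,"ay":0,"az":0,"dx":0,"dy":-2.97,"dz":-1.21,"hand":1},
  {"ax":0,"ay":0,"az":0,"dx":0,"dy":-3.34,"dz":-1.35,"hand":1},
])

```text
clock: 22.9
eef_pos: [526.3, 48.4, 76.7]
tool_rot: [2.755, 0.001, -0.139]
force: [-1.3, -9.1, 10.7]
width: 33.1
gripper_force: 62.4
```

Emit:
send_rows([
  {"ax":0,"ay":0,"az":0,"dx":0,"dy":-0.36,"dz":-0.18,"hand":1},
  {"ax":0,"ay":0,"az":0,"dx":0,"dy":-0.73,"dz":-0.33,"hand":1},
  {"ax":0,"ay":0,"az":0,"dx":0,"dy":-1.1,"dz":-0.48,"hand":1},
  {"ax":0,"ay":0,"az":0,"dx":0,"dy":-1.47,"dz":-0.63,"hand":1},
  {"ax":0,"ay":0,"az":0,"dx":0,"dy":-1.84,"dz":-0.78,"hand":1},
  {"ax":0,"ay":0,"az":0,"dx":0,"dy":-2.21,"dz":-0.93,"hand":1},
  {"ax":0,"ay":0,"az":0,"dx":0,"dy":-2.58,"dz":-1.07,"hand":1},
  {"ax":0,"ay":0,"az":0,"dx":0,"dy":-2.96,"dz":-1.22,"hand":1},
])

```text
clock: 23.7
eef_pos: [530.7, 80.9, 76.7]
tool_rot: [2.756, 0.001, -0.138]
force: [-1.2, -7.4, 8.6]
width: 33.0
gripper_force: 62.3
```

Emit:
send_rows([
  {"ax":0,"ay":0,"az":0,"dx":0,"dy":-0.37,"dz":-0.15,"hand":1},
  {"ax":0,"ay":0,"az":0,"dx":0,"dy":-0.74,"dz":-0.3,"hand":1},
  {"ax":0,"ay":0,"az":0,"dx":0,"dy":-1.1,"dz":-0.46,"hand":1},
  {"ax":0,"ay":0,"az":0,"dx":0,"dy":-1.5,"dz":-0.62,"hand":1},
  {"ax":0,"ay":0,"az":0,"dx":0,"dy":-1.8,"dz":-0.75,"hand":1},
  {"ax":0,"ay":0,"az":0,"dx":0,"dy":-2.1,"dz":-0.85,"hand":1},
  {"ax":0,"ay":0,"az":0,"dx":0,"dy":-2.1,"dz":-0.85,"hand":1},
])

```text
clock: 24.4
eef_pos: [534.0, 108.8, 74.6]
tool_rot: [2.762, 0.001, -0.134]
force: [-0.2, 0.5, -2.1]
width: 32.6
gripper_force: 61.4
```

```bash
python3 - <<'E'
from h import *
from cell import get_image
a=get_image("scene")["pixels"][190:370,240:480]
cv2.imwrite("pics/end.png",cv2.resize(a[...,::-1],None,fx=3,fy=3,interpolation=cv2.INTER_CUBIC))
E
```

```text
(no output)
```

View pics/end.png

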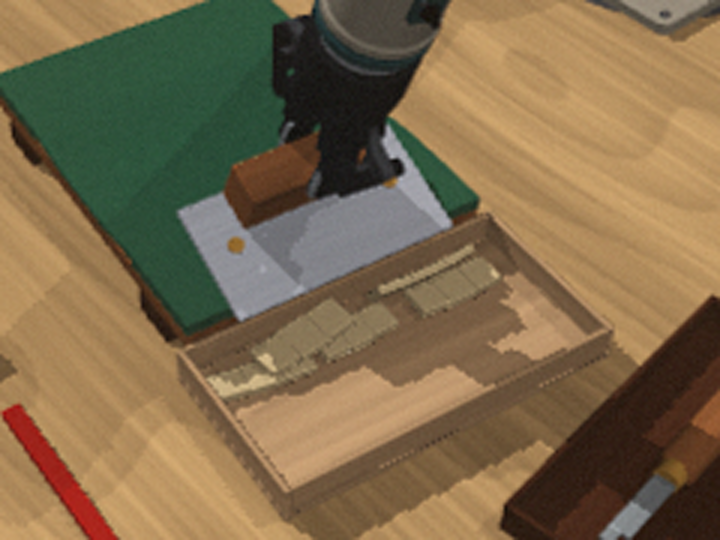

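All five chips are in the plywood tray (crop (205..500, 245..395)) and the board is clear. I'll lift the scraper and take it back.

Emit:
send_rows([
  {"ax":0,"ay":0,"az":0,"dx":0,"dy":0.6,"dz":-1.5,"hand":1},
  {"ax":0,"ay":0,"az":0,"dx":0,"dy":1.4,"dz":-3.5,"hand":1},
  {"ax":0,"ay":0,"az":0,"dx":0,"dy":2.23,"dz":-5.57,"hand":1},
  {"ax":0,"ay":0,"az":0,"dx":0,"dy":2.23,"dz":-5.57,"hand":1},
  {"ax":0,"ay":0,"az":0,"dx":0,"dy":2.23,"dz":-5.57,"hand":1},
])

```text
clock: 24.95
eef_pos: [534.3, 107.3, 135.8]
tool_rot: [2.762, -0.001, -0.136]
force: [-0.9, 0.2, -3.1]
width: 32.8
gripper_force: 61.5
```

```bash
P=3.14159265; python3 - <<'E'
import json
from cell import read_state
s=read_state(); print(s["eef_pos"],s["tool_rot"])
json.dump(dict(p=s["eef_pos"].tolist(),e=s["tool_rot"].tolist()),open("cmd.json","w"))
E
python3 plan.py "502.5 -344 130 $P 0 -0.017"; python3 plan.py "502.5 -344 10 $P 0 -0.017"
```

```text
[534.33578252 107.3488659  135.83955279] [ 2.76234006e+00 -5.27324999e-04 -1.36056091e-01]
{'ax': 0.379, 'ay': 0.022, 'az': -0.118, 'dx': 2.97, 'dy': 41.72, 'dz': 17.26}
{'ax': -0.0, 'ay': 0.0, 'az': 0.0, 'dx': -0.0, 'dy': 0.01, 'dz': 12.0}
```

Emit:
send_rows([
  {"ax":0,"ay":0,"az":0,"dx":0.15,"dy":2.1,"dz":0.86,"hand":1},
  {"ax":0,"ay":0,"az":0,"dx":0.4,"dy":6.3,"dz":2.6,"hand":1},
  {"ax":0,"ay":0,"az":0,"dx":0.7,"dy":10.4,"dz":4.3,"hand":1},
  {"ax":0,"ay":0,"az":0,"dx":1,"dy":14.6,"dz":6.04,"hand":1},
  {"ax":0,"ay":0,"az":0,"dx":1.3,"dy":18.8,"dz":7.8,"hand":1},
  {"ax":0.07,"ay":0.004,"az":-0.02,"dx":1.6,"dy":22.9,"dz":9.5,"hand":1},
  {"ax":0.14,"ay":0.008,"az":-0.04,"dx":1.9,"dy":27.1,"dz":11.2,"hand":1},
  {"ax":0.21,"ay":0.012,"az":-0.06,"dx":2.2,"dy":31.3,"dz":12.9,"hand":1},
  {"ax":0.28,"ay":0.016,"az":-0.08,"dx":2.5,"dy":35.5,"dz":14.7,"hand":1},
  {"ax":0.28,"ay":0.016,"az":-0.08,"dx":2.5,"dy":35.5,"dz":14.7,"hand":1},
])

```text
clock: 25.95
eef_pos: [499.5, -293.4, 131.1]
tool_rot: [3.035, 0.005, -0.077]
force: [0.1, -0.9, -2.0]
width: 32.5
gripper_force: 61.4
```

```bash
P=3.14159265; python3 - <<'E'
import json
from cell import read_state
s=read_state(); print(s["eef_pos"],s["tool_rot"])
json.dump(dict(p=s["eef_pos"].tolist(),e=s["tool_rot"].tolist()),open("cmd.json","w"))
E
python3 plan.py "502.5 -344 80 $P 0 -0.017"
```

```text
[ 499.54656285 -293.41437606  131.14813402] [ 3.03461346  0.00452427 -0.07652949]
{'ax': 0.107, 'ay': 0.008, 'az': -0.059, 'dx': 0.7, 'dy': 4.45, 'dz': 5.62}
```

Emit:
send_rows([
  {"ax":0.05,"ay":0.003,"az":-0.02,"dx":0.3,"dy":2.5,"dz":1,"hand":1},
  {"ax":0.1,"ay":0.006,"az":-0.038,"dx":0.7,"dy":4.45,"dz":3,"hand":1},
  {"ax":0.1,"ay":0.006,"az":-0.038,"dx":0.7,"dy":4.45,"dz":5.62,"hand":1},
  {"ax":0.1,"ay":0.006,"az":-0.038,"dx":0.7,"dy":4.45,"dz":5.62,"hand":1},
  {"ax":0.1,"ay":0.006,"az":-0.038,"dx":0.7,"dy":4.45,"dz":5.62,"hand":1},
  {"ax":0.1,"ay":0.006,"az":-0.038,"dx":0.7,"dy":4.45,"dz":5.62,"hand":1},
])

```text
clock: 26.55
eef_pos: [511.6, -325.9, 79.8]
tool_rot: [3.142, -0.001, -0.014]
force: [0.0, 0.2, -2.2]
width: 32.7
gripper_force: 61.4
```

Emit:
send_rows([
  {"ax":0,"ay":0,"az":0,"dx":-0.9,"dy":1.8,"dz":2,"hand":1},
  {"ax":0,"ay":0,"az":0,"dx":-0.9,"dy":1.8,"dz":4.5,"hand":1},
  {"ax":0,"ay":0,"az":0,"dx":-0.9,"dy":1.8,"dz":6.3,"hand":1},
  {"ax":0,"ay":0,"az":0,"dx":-0.9,"dy":1.8,"dz":7,"hand":1},
  {"ax":0,"ay":0,"az":0,"dx":-0.9,"dy":1.8,"dz":7.3,"hand":1},
  {"ax":0,"ay":0,"az":0,"dx":-0.9,"dy":1.8,"dz":7.4,"hand":1},
  {"ax":0,"ay":0,"az":0,"dx":-0.9,"dy":1.8,"dz":7.5,"hand":1},
  {"ax":0,"ay":0,"az":0,"dx":-0.9,"dy":1.8,"dz":7.5,"hand":1},
])

```text
clock: 27.35
eef_pos: [502.3, -345.1, 4.9]
tool_rot: [3.141, -0.001, -0.016]
force: [-0.7, -0.0, -2.5]
width: 32.8
gripper_force: 61.3
```

Emit:
send_rows([
  {"ax":0,"ay":0,"az":0,"dx":0,"dy":0,"dz":0.07,"hand":1},
  {"ax":0,"ay":0,"az":0,"dx":0,"dy":0,"dz":0.13,"hand":1},
  {"ax":0,"ay":0,"az":0,"dx":0,"dy":0,"dz":0.13,"hand":1},
])

```text
clock: 27.65
eef_pos: [502.2, -345.2, 4.0]
tool_rot: [3.141, -0.001, -0.016]
force: [-2.0, 1.4, 5.6]
width: 32.5
gripper_force: 62.4
```

In contact with the bench. Now I release and retreat.

Emit:
send_rows([
  {"ax":0,"ay":0,"az":0,"dx":0,"dy":0,"dz":0,"hand":0},
  {"ax":0,"ay":0,"az":0,"dx":0,"dy":0,"dz":0,"hand":0},
  {"ax":0,"ay":0,"az":0,"dx":0,"dy":0,"dz":0,"hand":0},
  {"ax":0,"ay":0,"az":0,"dx":0,"dy":0,"dz":0,"hand":0},
  {"ax":0,"ay":0,"az":0,"dx":0,"dy":0,"dz":-2,"hand":0},
  {"ax":0,"ay":0,"az":0,"dx":0,"dy":0,"dz":-6,"hand":0},
  {"ax":0,"ay":0,"az":0,"dx":0,"dy":0,"dz":-11,"hand":0},
  {"ax":0,"ay":0,"az":0,"dx":-4,"dy":0,"dz":-16,"hand":0},
  {"ax":0,"ay":0,"az":0,"dx":-8,"dy":0,"dz":-20,"hand":0},
  {"ax":0,"ay":0,"az":0,"dx":-8,"dy":0,"dz":-20,"hand":0},
])

```text
clock: 28.65
eef_pos: [419.4, -345.1, 206.1]
tool_rot: [3.139, -0.002, -0.019]
force: [0.2, -0.6, -0.1]
width: 86.2
gripper_force: 0.0
```

```bash
python3 - <<'E'
from h import *
from cell import get_image
a=get_image("scene")["pixels"][100:420,110:550]
cv2.imwrite("pics/fin.png",cv2.resize(a[...,::-1],None,fx=1.8,fy=1.8,interpolation=cv2.INTER_CUBIC))
E
```

```text
(no output)
```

View pics/fin.png

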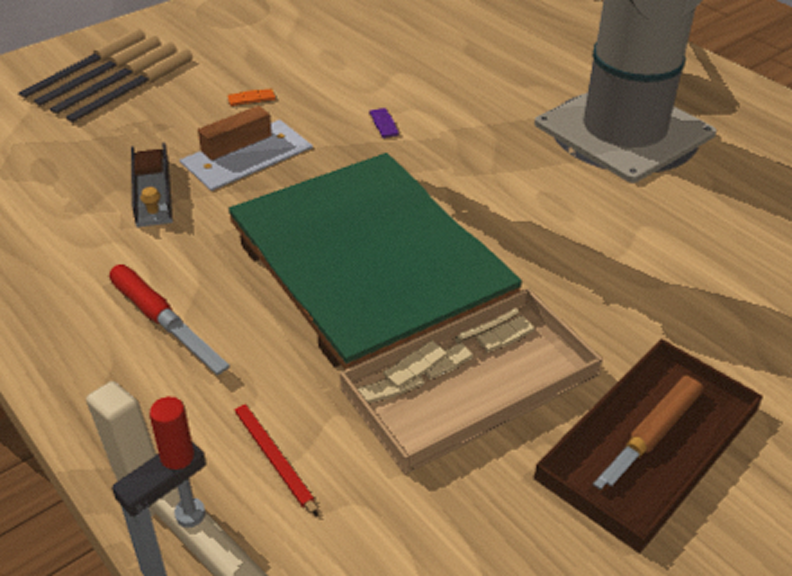

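The final view shows the board clear, the five chips in the plywood tray (360..535, 310..400) and the knife in the dark tray. The scraper lies flat in its place at (248,150), and the chisel, plane and pencil have not moved.

```bash
python3 -c "from cell import finish_job; print(finish_job())"
```

```text
the job is handed in; nothing more can be done
None
```

The job is handed in after about 29 s on the robot's clock: the knife is in the tool tray, all five chips are in the chip tray, the scraper is flat on the bench about where it was, and the chisel, plane and pencil were not touched. The edge bore on the board at an estimated 7–19 N (aim 10 N). The grip force was fixed at about 60 N, below the 80 N you asked for, but the scraper stayed in the grip. My first try at the knife closed on nothing and did not move it.

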